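Show the timing tooth to the camera with an inspection mirror

ROBOT

A 6-joint arm with a two-finger parallel gripper is mounted at the origin on a cart in front of the work surface, level with it; the furniture and walls round the work are solid. World frame = base frame: x ahead of the robot, y to its left, z up, the work surface at z = 0. Lengths are in m, angles in rad, forces in N, time in s.
With the tool pointing down it reaches from about 0.25 to 0.775 m from the base axis. Payload 4 kg.
Tool frame: the origin (TCP) lies on the centre line of the jaws, within the pads' length; the fingertips stand 25 mm ahead of it and the grasp point (between the pads) lies 6 mm ahead of it; z points along the fingers, y is the line along which they close (so a half turn about z gives the same grasp; the last joint's range is limited). The gripper opens to 94 mm and grips with 3 to 60 N. Pads are 16 mm wide; open, the fingers measure 119 mm over their backs; the gripper's body (75 mm by 177 mm) begins 78 mm behind the grasp point.
Start: joints at [-1.447, 0.087, 1.371, -0, 1.684, -0.103], TCP at [0.124, -0.536, 0.209] pointing down, gripper open.
Joint ranges: [-3.1, 3.1], [-0.76, 2.03], [0.27, 2.55], [-1.08, 4.22], [0.17, 2.65], [-2.57, 2.57]. Speed limits (rad/s): [2.79, 2.79, 3.14, 3.14, 3.14, 3.14].

INTERFACE

Orientations are given as [roll, pitch, yaw] about the fixed x, y, z axes, in that order (R = Rz(yaw) Ry(pitch) Rx(roll)).
In Python, from bench import sensors, optics, ticket gives the robot as it stands.
- The arm moves only by the tool send_rows, never from a script. Its argument "rows" is a list of rows, each a list of 6 numbers: the shift along the world's x, y, z in mm, then the turn, a rotation vector about the world's x, y, z in rad. In form: [[x, y, z, wx, wy, wz], ...]. A call has 1 to 8 rows; each row shifts and turns the commanded pose from where the row before left it; what a row does not reach is not made up. A row lasts 1/12 s, in which the tool goes at most 41.7 mm and 7.16 degrees, less where a joint would pass 70% of its speed; a pose out of reach is approached as far as the arm can. A call is refused whole if a number of a shift passes 41.7 or a number of a turn 0.125, either way. A call with a gripper value outside its range is refused whole. "grip" is the finger opening in mm, from 0 to 94, set as the call begins (left out, the last holds). The fingers move at their own pace and stop on an object; the grip force is fixed at half the most. Time passes only in rows, so rows that do not move let the fingers close. It gives the time, the measured TCP pose, the force, the opening and the grip force at its end, in the units of the state.
- sensors.get_obs(): the state, without advancing time (a new reading comes with each control period).
- optics.snapshot(name): name is "scene" or "top"; returns the picture (384x512x3 uint8, red, green, blue); there is no depth.
- optics.camera_model(name): a dict with "vertical_fov" (degrees; the focal length in pixels is half the picture's height over the tangent of half this angle, whatever the lens; pixels are square), "cx", "cy" (the principal point, pixels), "R" (3x3) and "t" (3): a world point X has camera coordinates R X + t. Camera axes: x right, y down, z forward; pixel columns grow to the right and rows downward; lengths in m; the calibration is good to about 2 mm. A picture is of the moment at which its call begins. camera_model takes no time and is no camera call.
- ticket.close_job(): hands the job in; it is judged then, once.
The state is a dict: "time": time; "joint_positions": joint angles; "qvel": joint speeds; "joint_torque": joint torques, N m; "tool_pos": TCP position; "ee_rot": TCP orientation; "wrist_force": force on the tool from outside, world axes, zero at the start; "wrist_torque": the same for the moment, N m; "width": finger opening in m; "finger_force": force on a finger pad.
Only numpy, scipy, OpenCV 4.12 (cv2) and the standard library are available. Lean on these libraries where they do the work, as an engineer would, in place of code of your own. Each camera call takes 0.05 s, during which the arm holds its last target. There are 200 camera calls.

TASK

Check the timing mark in the gearbox: the inspection camera above it looks down over the rim and cannot see the orange tooth inside, on the part of the ring gear nearest to the camera. Take the loose cover by its handle, tip that side up while its tongue stays under the clip, then draw the tongue out, lift the cover off and lay it flat on a clear part of the table beside the gearbox, handle up. Then lift the inspection mirror out of its fork stand, bring its glass to the gearbox's axis level with the top of the ring gear, and angle it so that the camera sees the orange tooth in the middle of the glass; do not turn the gear, knock the mirror or disturb other things, and finish while still holding the mirror there, motionless, in the gripper alone.

Things in the scene. Friction and masses are not known exactly. Their poses are not given: they have to be found in the camera images.
- gearbox: blue round gearbox housing, open at the top, fixed to the table: wall radius 88 mm outside, 76 inside, rim 100 mm above the table; foot flange 112 mm radius, 10 mm high; an output shaft sticks out to +y (152 mm from the axis, up to 84 mm high). Below 30 mm the inside is filled by the planet carrier. Origin on its axis at table level, z up; clip at its -x side, inspection camera beyond its +x side
- gear_centre (a point): point on the gearbox's axis 62 mm above the table, just above the top of the ring gear: the mirror's glass belongs here; axes as the gearbox's
- camera_lens (a point): middle of the lens of the black inspection camera (36 mm thick, 60 long), fixed to the gearbox: at [218, 102, 302] mm in its frame (240 mm out, 25 degrees left of +x), looking down at 45 degrees straight at gear_centre. Its black gooseneck rises from the flange at [94, -46], by [153, -40, 85], [245, -5, 190] and [299, 88, 346] to [257, 120, 346] mm
- orange_tooth (a point): inner face of the one orange-painted tooth (paint runs over its top too) of the ring gear inside the housing (teeth 32 to 62 mm above the table, tips 61 mm from the axis; this point is 47 mm above the table). It faces the axis and stands on the camera's side, within 0.5 rad of the camera's direction. The stiff ring gear shall not be turned
- sight_point (a point): point on the line from orange_tooth to camera_lens, 0.156 of the way from the tooth. A mirror with its glass at gear_centre shows the camera the tooth in mid-glass when its normal points here (so it halves the angle between tooth and lens); this point's offset from mirror_face along the mirror's x and z is where in the glass the tooth appears
- cover: loose round aluminium cover on the rim, 86 mm radius, 4 mm thick, about 0.22 kg; origin mid-underside, z up. Four tabs reach 5.5 mm below it into the mouth. A tongue at its -x edge, 28 mm wide, reaches out to 97 mm, under the clip: lifted straight it catches; with the +x side tipped up it swings about the rim beside the clip, and tipped by 15 to 25 degrees it comes free when drawn 20 mm to +x
- clear_spot (a point): point on the table to the left in front of the gearbox; nothing stands within 110 mm of it, so the cover can be laid down here
- cover_handle (a point): middle of the cover's black bar handle: bar 60 mm long along the cover's y, 12 mm wide (x), 14 mm high, on two posts 44 mm apart, 29 mm of air under it; 48 mm to +x of the cover's middle and 40 mm above its underside
- cover_tongue (a point): top of the cover's tongue, 93 mm to -x of the cover's middle and 4 mm above its underside
- clip_nose (a point): where cover_tongue lies when the cover is seated, just under the nose of the steel clip, fixed to the gearbox. The clip is 36 mm wide; its nose spans 90 to 106 mm from the gearbox's axis, 106.5 to 111.5 mm above the table, 2.5 mm above the tongue
- mirror: hand inspection mirror, about 0.12 kg: glass 42 mm wide (x) and 50 mm high (z) in a 46 x 54 mm black frame, parallel to the handle and facing +y; steel rod 6 to 8 mm thick; 26 mm collar with its underside 125 mm above the origin; rubber grip from 130 to 192 mm. Origin on the rod's axis level with the glass's middle, z up along the rod
- mirror_face (a point): middle of the mirror's glass, 14 mm to +y of the rod's axis; +y is the outward normal of the glass, x across it, z up the handle
- mirror_grip (a point): middle of the rubber grip, 163 mm above the mirror's origin; the grip is 22 mm wide along x, 16 mm thick along y, 62 mm high
- mirror_stand: fork stand fixed to the table: grey base 120x100 mm, 10 high, post 52 mm to +x, two prongs 164 to 170 mm up with a 10 mm slot open to -x (ends at 26 mm, lips 3 mm high). Origin under the slot, at table level. The mirror's collar rests on the prongs, the glass hangs below: raise it 6 to 20 mm, draw it out 70 mm along the stand's -x, then lift (straight up the glass strikes the prongs)
- spanner: rusty combination spanner, 218x36x10 mm, lying on the table (origin under the middle, long side along y)
- battery: small green and yellow round battery, 50 mm long, 15 mm thick, lying on the table (origin under the middle)
- black_tape: roll of black tape, 53 mm across, 19 mm high, lying flat (origin under the middle)

How it is judged:
By the outcome, as a careful person would: the job done as asked, in the order asked, and still so for the second after the job is handed in, while the arm keeps its last pose, push and grip.
It also fails if it takes over 67 s, if anything falls off the work surface, if the arm or the gripper's body presses on something with over 40 N, if the wrist force passes 120 N, or if a joint passes its speed limit or range.

## Working session

There is one attempt and no reset: what is moved stays moved. The work goes in short steps, Python scripts to look and compute and a tool call to move; the robot and the scene stay as the last step left them, time stands still between calls to the robot, and variables do not carry over. Pictures are saved under pics/ and viewed, at most 10 in all, crops included, and the job is handed in when it is done.

Besides the shell and the picture viewer there is one more tool, called by a JSON object that holds its "api" and its "payload". send_rows: Moves the arm, as the interface text tells. Its arguments: {"type":"object","properties":{"rows":{"type":"array"},"grip":{"type":"number"}},"required":["rows"]}

```bash
ls; mkdir -p pics
python3 - <<'E'
from bench import sensors, optics
import cv2, numpy as np
np.set_printoptions(precision=4,suppress=True)
for n in("scene","top"):
    m=optics.camera_model(n); print(n,m)
    cv2.imwrite(f"pics/{n}0.png",cv2.cvtColor(cv2.resize(optics.snapshot(n),(800,600),interpolation=cv2.INTER_CUBIC),cv2.COLOR_RGB2BGR))
print(sensors.get_obs())
E
```

```text
pics
scene {'vertical_fov': 51.07339514806573, 'cx': 251.59704362868365, 'cy': 197.68330289819002, 'R': array([[ 0.6152, -0.788 , -0.0249],
       [-0.3958, -0.2814, -0.8742],
       [ 0.6818,  0.5477, -0.485 ]]), 't': array([-0.3956,  0.4239,  1.3855])}
top {'vertical_fov': 42.03114713210617, 'cx': 262.81346703989817, 'cy': 189.78669369028623, 'R': array([[-0.4248, -0.9053, -0.0035],
       [-0.7081,  0.3347, -0.6217],
       [ 0.564 , -0.2616, -0.7833]]), 't': array([0.2674, 0.5654, 1.9228])}
{'time': 0.1, 'joint_positions': array([-1.4471,  0.0879,  1.3721,  0.    ,  1.6836, -0.1031]), 'qvel': array([ 0.0005, -0.0024, -0.006 ,  0.0001,  0.0009,  0.001 ]), 'joint_torque': array([  0.0026, -34.1252, -30.3301,   0.072 ,   0.0305,  -0.0001]), 'tool_pos': array([ 0.1236, -0.5354,  0.2082]), 'ee_rot': array([-3.1396, -0.0002,  0.2268]), 'wrist_force': array([ 0.888 , -0.0964, -0.6119]), 'wrist_torque': array([ 0.0166,  0.0378, -0.0839]), 'finger_force': 0.0, 'width': 0.0941016738069679}
```

View pics/scene0.png

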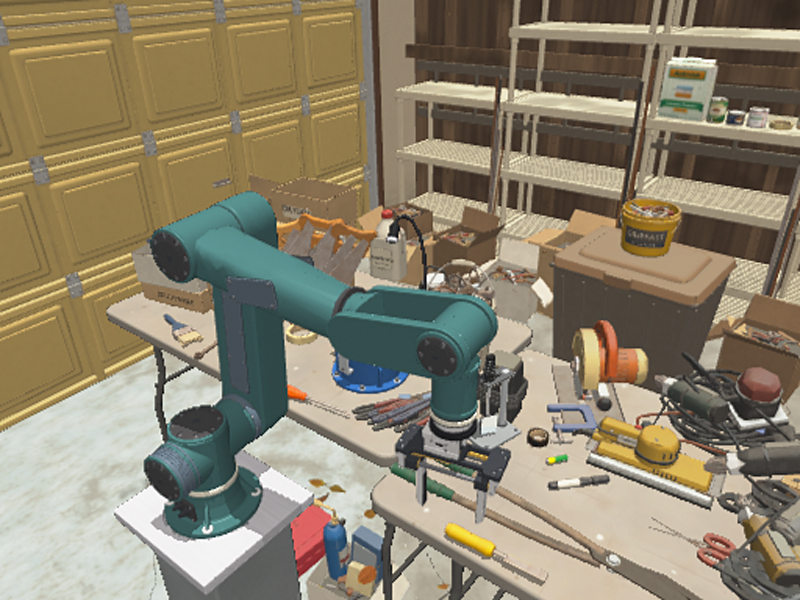

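View pics/top0.png

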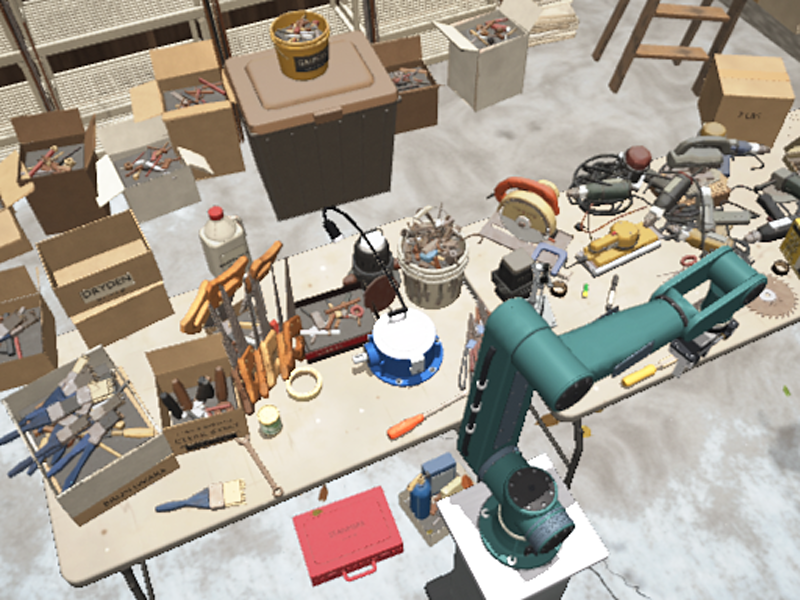

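View combined.

The scene view shows the arm in front of the gearbox (blue flange near 365,375), with the mirror stand near (500,395). The top view shows the gearbox and white cover at (405,345), the camera at (330,222) and the stand near (535,275). I'll zoom in on both.

Run:
```python
import cv2, numpy as np
from bench import optics
t=cv2.cvtColor(optics.snapshot("top"),cv2.COLOR_RGB2BGR); s=cv2.cvtColor(optics.snapshot("scene"),cv2.COLOR_RGB2BGR)
def c(im,x,y,w,h,W,H): return cv2.resize(im[y:y+h,x:x+w],(W,H),interpolation=cv2.INTER_CUBIC)
a=c(t,200,125,100,125,480,600)     # 4.8x
b=c(t,305,140,80,75,320,300)      # 4x
d=c(s,290,215,80,75,320,300)
cv2.imwrite("pics/z1.png",np.hstack([a,np.vstack([b,d])]))
```

```text
(no output)
```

View pics/z1.png

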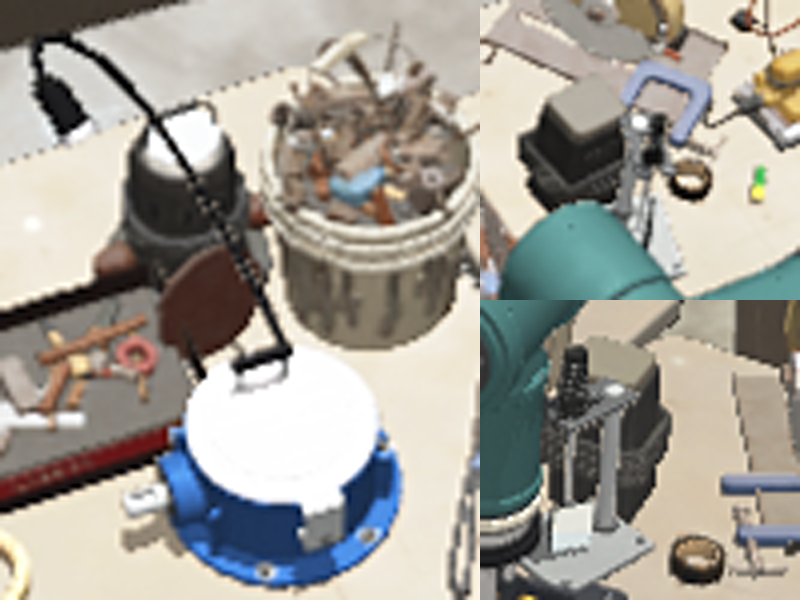

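```bash
cat > h.py <<'E'
import numpy as np, cv2
from bench import sensors, optics
from scipy.optimize import least_squares
from scipy.spatial.transform import Rotation as Ro
np.set_printoptions(precision=4,suppress=True)
M={n:optics.camera_model(n) for n in("scene","top")}
def proj(n,X):
    m=M[n]; c=np.atleast_2d(X)@np.array(m["R"]).T+m["t"]; f=192/np.tan(np.radians(m["vertical_fov"]/2))
    return c[:,:2]/c[:,2:]*f+[m["cx"],m["cy"]]
def back(n,uv,z):
    m=M[n]; f=192/np.tan(np.radians(m["vertical_fov"]/2)); R=np.array(m["R"])
    d=R.T@np.array([(uv[0]-m["cx"])/f,(uv[1]-m["cy"])/f,1]); o=-R.T@m["t"]
    return o+d*(z-o[2])/d[2]
def world(p,L):  # p=x,y,yaw ; L in mm local
    c,s=np.cos(p[2]),np.sin(p[2]); L=np.atleast_2d(L)/1000.
    return np.c_[p[0]+c*L[:,0]-s*L[:,1],p[1]+s*L[:,0]+c*L[:,1],L[:,2]]
def local(p,X):
    c,s=np.cos(p[2]),np.sin(p[2]); d=np.atleast_2d(X)-[p[0],p[1],0]
    return np.c_[c*d[:,0]+s*d[:,1],-s*d[:,0]+c*d[:,1],d[:,2]]*1000
def fit(p0,obs):  # obs: (cam,local,uv)
    f=lambda p:np.concatenate([(proj(n,world(p,L))-uv).ravel() for n,L,uv in obs])
    r=least_squares(f,p0,loss="soft_l1"); return r.x,f(r.x).reshape(-1,2)
E
python3 - <<'E'
from h import *
T=lambda x,y:(x/4.8+200-.4,y/4.8+125-.4)
c=back("top",T(283,425),.104); print("cover mid",c)
obs=[("top",[48,30,140],T(235,365)),("top",[48,-30,140],T(292,350)),("top",[218,102,302],T(78,128)),("top",[0,0,104],T(282,422)),("top",[-98,0,111],T(322,512))]
p,r=fit([c[0],c[1],0.3],obs); print("gearbox",p,r)
S=lambda x,y:((x-480)/4+305-.4,y/4+140-.4); Q=lambda x,y:((x-480)/4+290-.4,(y-300)/4+215-.4)
# stand: slot/prong
print("grip top?",back("top",S(650,125),.23), back("scene",Q(575,350),.235))
print("base corner",back("scene",Q(655,545),.01),back("scene",Q(590,585),.01),"post foot",back("scene",Q(605,530),.01),"post top",back("scene",Q(618,390),.17),"rod/glass foot",back("scene",Q(572,500),.06))
print("base corner top",back("top",S(685,270),.01))
print("tape",back("scene",Q(697,560),.01),"batt",back("top",S(758,185),.007))
E
```

```text
cover mid [0.584  0.0413 0.104 ]
gearbox [ 0.5878  0.0412 -0.075 ] [[-0.8389  0.5488]
 [ 0.3014 -0.2765]
 [ 1.1831  1.6844]
 [-0.1259 -0.0219]
 [-0.3036 -2.0739]]
grip top? [ 0.5415 -0.3586  0.23  ] [ 0.5449 -0.3654  0.235 ]
base corner [ 0.5975 -0.4359  0.01  ] [ 0.5109 -0.4142  0.01  ] post foot [ 0.5887 -0.3862  0.01  ] post top [ 0.5973 -0.3845  0.17  ] rod/glass foot [ 0.5541 -0.3667  0.06  ]
base corner top [ 0.4861 -0.4046  0.01  ]
tape [ 0.6015 -0.4782  0.01  ] batt [ 0.5582 -0.551   0.007 ]
```

{"api": "send_rows", "payload": {"rows": [[14,34,15,0,0,0.08],[14,34,15,0,0,0.08],[14,34,15,0,0,0.08],[14,34,15,0,0,0.08],[14,34,15,0,0,0.08],[14,34,15,0,0,0.08],[14,34,15,0,0,0.08],[14,34,15,0,0,0.08]], "grip": 60}}

```text
time: 0.87
tool_pos: [0.2357, -0.2621, 0.3299]
ee_rot: [3.141, -0.0, 0.87]
wrist_force: [2.1, -0.2, 0.1]
width: 0.0598
finger_force: 0.0
```

{"api": "send_rows", "payload": {"rows": [[14,36,7,0,0,0.08],[14,36,7,0,0,0.08],[14,36,7,0,0,0.08],[14,36,7,0,0,0.08],[14,36,7,0,0,0.08],[14,36,7,0,0,0.08],[14,36,7,0,0,0.08],[14,36,7,0,0,0.07]]}}

```text
time: 1.53
tool_pos: [0.3476, 0.0261, 0.3858]
ee_rot: [3.14, 0.0, 1.501]
wrist_force: [0.9, -0.3, -0.3]
width: 0.0601
finger_force: 0.0
```

Run:
```python
import cv2, numpy as np
from bench import optics
t=cv2.cvtColor(optics.snapshot("top"),cv2.COLOR_RGB2BGR); s=cv2.cvtColor(optics.snapshot("scene"),cv2.COLOR_RGB2BGR)
np.save("t1.npy",t);np.save("s1.npy",s)
def c(im,x,y,w,h,W,H): return cv2.resize(im[y:y+h,x:x+w],(W,H),interpolation=cv2.INTER_CUBIC)
cv2.imwrite("pics/z2.png",np.vstack([np.hstack([c(s,180,130,80,60,400,300) if 0 else c(s,170,130,133,100,400,300),c(s,280,215,80,60,400,300)]),np.hstack([c(t,305,140,80,60,400,300),c(t,150,200,133,100,400,300)])]))
```

```text
(no output)
```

View pics/z2.png

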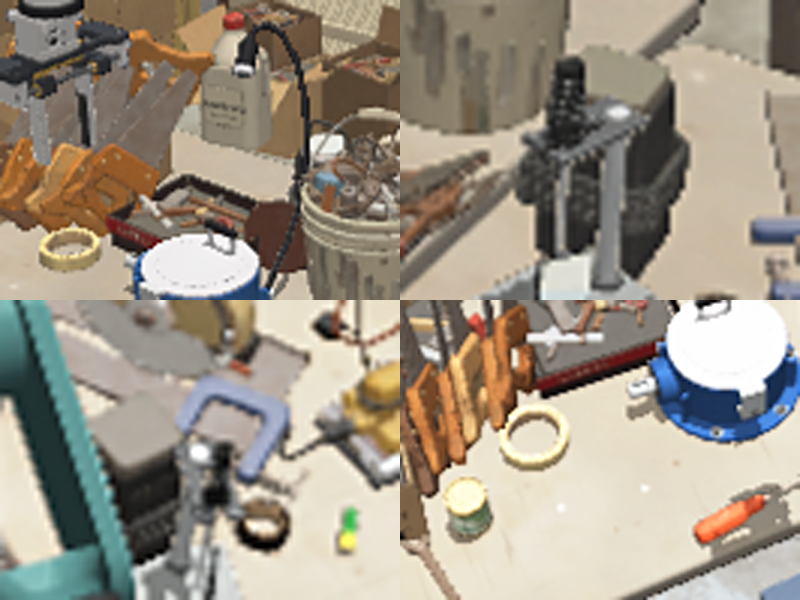

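Scene view: cover centred about (200,265) in panel 1, lens at (242,68). In the stand panels the post top is at (620,112) and the grip top at (570,60). The table between the ring, can, screwdriver and gearbox, around (610,475) in panel 4, is clear. Next I'll fit the gearbox using the white disc outline.

```bash
cat > gb.py <<'E'
from h import *
t,s=np.load("t1.npy"),np.load("s1.npy")
th=np.linspace(0,2*np.pi,360,endpoint=False)
def contour(im,seed):
    g=(im.min(2)>(215)).astype(np.uint8)
    n,l,st,_=cv2.connectedComponentsWithStats(g); k=l[int(seed[1]),int(seed[0])]; print("blob",st[k])
    c=max(cv2.findContours((l==k).astype(np.uint8),0,cv2.CHAIN_APPROX_NONE)[0],key=len)[:,0].astype(float)
    return c
C={"top":contour(t,(259,213)),"scene":contour(s,(170+200/3,130+265/3))}
for n in C: print(n,cv2.fitEllipse(C[n].astype(np.float32)))
pts=[("top",[48,30,140],(235/4.8+199.6,365/4.8+124.6)),("top",[48,-30,140],(292/4.8+199.6,350/4.8+124.6)),("scene",[48,30,140],(170+207/3-.3,130+226/3-.3)),("scene",[48,-30,140],(170+235/3-.3,130+241/3-.3)),
("top",[218,102,302],(78/4.8+199.6,130/4.8+124.6)),("scene",[218,102,302],(170+241/3,130+72/3)),("top",[-98,0,111],(322/4.8+199.6,510/4.8+124.6))]
def f(p):
    o=[]
    for n,c in C.items():
        e=proj(n,world(p,np.c_[86*np.cos(th),86*np.sin(th),0*th+103])).astype(np.float32)
        d=np.array([cv2.pointPolygonTest(e.reshape(-1,1,2),(float(a),float(b)),True) for a,b in c])-.5
        o.append(d/6)
    o+=[(proj(n,world(p,L))-uv).ravel()*.5 for n,L,uv in pts]
    return np.concatenate(o)
r=least_squares(f,[.587,.041,-.075],loss="soft_l1",diff_step=1e-3)
print("gearbox",r.x); print(r.fun[-14:].reshape(-1,2)*2 if 0 else f(r.x)[-14:].reshape(-1,2)*2)
for n in C:
    d=f(r.x)
print("handle",world(r.x,[48,0,140]),"clearspot guess",back("top",(218,258),0),local(r.x,back("top",(218,258),0)))
P=lambda x,y:(150+(x-400)/3,200+(y-300)/3)
for nm,q in dict(ringR=(570,455),ringBot=(530,470),can=(490,530),screwL=(700,535),edgeL=(600,598),edgeR=(790,535),shaft=(632,390)).items(): print(nm,back("top",P(*q),0)[:2])
E
python3 gb.py
```

```text
blob [239 184  40  48 990]
blob [217 208  39  20 566]
top ((258.7885437011719, 211.12159729003906), (36.71510314941406, 40.65195846557617), 177.6483917236328)
scene ((234.53611755371094, 218.2721405029297), (18.870624542236328, 38.54927062988281), 88.43891143798828)
gearbox [ 0.5873  0.0395 -0.0654]
[[-0.5271  0.5728]
 [ 0.5642 -0.3512]
 [-0.4401 -0.4583]
 [ 0.2197 -1.1006]
 [ 1.1812  1.5069]
 [ 0.4027  1.1528]
 [ 0.3038 -1.7857]]
handle [[0.6352 0.0364 0.14  ]] clearspot guess [0.5119 0.2673 0.    ] [[-90.1333 222.4175   0.    ]]
ringR [0.5622 0.2999]
ringBot [0.5633 0.3607]
can [0.4962 0.4445]
screwL [0.3645 0.1833]
edgeL [0.3353 0.3443]
edgeR [0.3112 0.0704]
shaft [0.6279 0.1757]
```

{"api": "send_rows", "payload": {"rows": [[36,1.3,-17,0,0,0],[36,1.3,-17,0,0,0],[36,1.3,-17,0,0,0],[36,1.3,-17,0,0,0],[36,1.3,-17,0,0,0],[36,1.3,-17,0,0,0],[36,1.3,-17,0,0,0],[36,1.3,-17,0,0,0]], "grip": 40}}

```text
time: 2.3
tool_pos: [0.637, 0.0327, 0.2478]
ee_rot: [-3.141, 0.001, 1.494]
wrist_force: [0.7, -0.3, 1.1]
width: 0.0397
finger_force: 0.0
```

Run:
```python
import cv2, numpy as np
from bench import optics
t=cv2.cvtColor(optics.snapshot("top"),cv2.COLOR_RGB2BGR); s=cv2.cvtColor(optics.snapshot("scene"),cv2.COLOR_RGB2BGR)
np.save("t2.npy",t);np.save("s2.npy",s)
def c(im,x,y,w,h,W,H): return cv2.resize(im[y:y+h,x:x+w],(W,H),interpolation=cv2.INTER_CUBIC)
cv2.imwrite("pics/z3.png",np.vstack([np.hstack([c(s,190,150,100,75,400,300),c(s,280,215,80,75,400,300)]),np.hstack([c(t,210,125,100,75,400,300),c(t,305,150,100,75,400,300)])]))
```

```text
(no output)
```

View pics/z3.png

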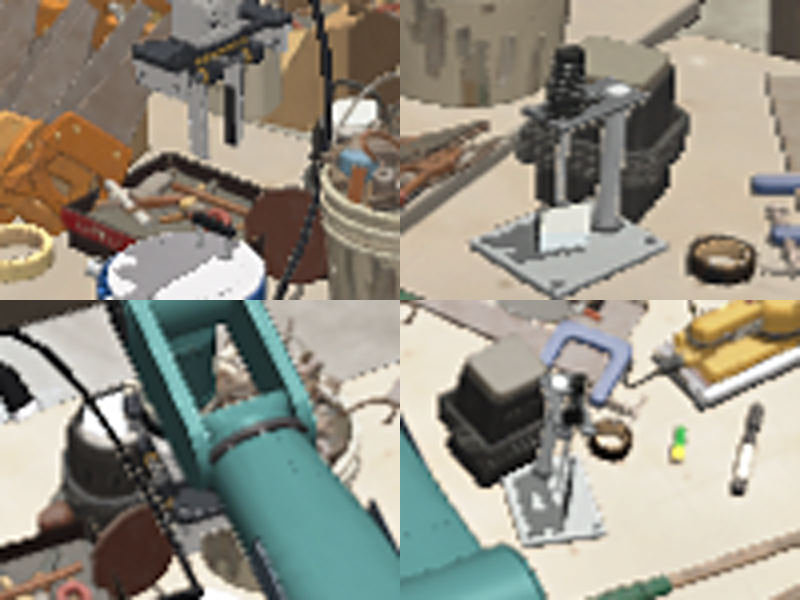

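Scene panel 2 shows the stand base corners at (472,245), (550,297) and (668,240), the post foot at (607,228), and the glass at (540–590, 203–250), facing the scene camera. Top panel 4 shows base corners at (505,490), (527,543) and (605,533).

Run:
```python
from h import *
S=lambda x,y:(280+(x-400)/5-.4,215+y/4-.4); T=lambda x,y:(305+(x-400)/4-.4,150+(y-300)/4-.4)
A=np.array([back("scene",S(*q),.01)[:2] for q in((472,245),(550,297),(668,240))]); B=np.array([back("top",T(*q),.01)[:2] for q in((505,490),(527,543),(605,533))])
print(A,B); print("post foot",back("scene",S(607,226),.01),"post top s",back("scene",S(620,90),.17),"t",back("top",T(553,383),.17))
print("grip top s",back("scene",S(569,45),.237),"t",back("top",T(572,378),.237))
print("len",np.linalg.norm(np.diff(A,axis=0),axis=1),np.linalg.norm(np.diff(B,axis=0),axis=1))
# glass lower corners at z .018, upper .072
for q,z in(((540,250),.018),((590,242),.018),((540,210),.072),((590,203),.072)): print("glass",back("scene",S(*q),z))
```

```text
[[ 0.508  -0.314 ]
 [ 0.4802 -0.4002]
 [ 0.6037 -0.4319]] [[ 0.5855 -0.3299]
 [ 0.5083 -0.3143]
 [ 0.4824 -0.4024]]
post foot [ 0.5944 -0.3837  0.01  ] post top s [ 0.5962 -0.383   0.17  ] t [ 0.5931 -0.3767  0.17  ]
grip top s [ 0.5494 -0.3629  0.237 ] t [ 0.5443 -0.3617  0.237 ]
len [0.0906 0.1276] [0.0787 0.0917]
glass [ 0.5243 -0.3647  0.018 ]
glass [ 0.557  -0.3894  0.018 ]
glass [ 0.5169 -0.3665  0.072 ]
glass [ 0.5479 -0.3913  0.072 ]
```

{"api": "send_rows", "payload": {"rows": [[-1,1,-20,0,0,0.01],[-1,1,-20,0,0,0],[0,1,-20,0,0,0],[0,1,-20,0,0,0],[0,0,-15,0,0,0],[0,0,-7,0,0,0],[0,0,0,0,0,0]]}}

```text
time: 2.98
tool_pos: [0.632, 0.0373, 0.1458]
ee_rot: [-3.138, 0.0, 1.505]
wrist_force: [-0.1, -0.3, -1.0]
width: 0.0399
finger_force: 0.0
```

{"api": "send_rows", "payload": {"rows": [[3,0,0,0,0,0],[0,0,0,0,0,0],[0,0,0,0,0,0]], "grip": 16}}

```text
time: 3.23
tool_pos: [0.6376, 0.0382, 0.1494]
ee_rot: [3.138, -0.0, 1.506]
wrist_force: [-0.3, -0.5, -0.5]
width: 0.0234
finger_force: 0.0
```

{"api": "send_rows", "payload": {"rows": [[0,0,0,0,0,0],[0,0,0,0,0,0],[0,0,0,0,0,0],[0,0,0,0,0,0]], "grip": 5}}

```text
time: 3.57
tool_pos: [0.6379, 0.0384, 0.1487]
ee_rot: [3.138, 0.0, 1.507]
wrist_force: [2.1, 1.1, 3.3]
width: 0.0112
finger_force: 30.0
```

{"api": "send_rows", "payload": {"rows": [[-1.7,0.1,4.7,-0.002,-0.035,0],[-1.8,0.1,4.7,-0.002,-0.035,0],[0,0,0,0,0,0]]}}

```text
time: 3.82
tool_pos: [0.6322, 0.0389, 0.1573]
ee_rot: [3.071, -0.001, 1.507]
wrist_force: [0.8, 0.1, -0.8]
width: 0.0106
finger_force: 30.0
```

{"api": "send_rows", "payload": {"rows": [[-4.2,0.3,9.1,-0.005,-0.07,0],[-4.8,0.3,8.8,-0.005,-0.07,0],[-5.4,0.3,8.4,-0.005,-0.07,0],[-6,0.4,8,-0.005,-0.07,0],[0,0,0,0,0,0]]}}

```text
time: 4.23
tool_pos: [0.6106, 0.0405, 0.1914]
ee_rot: [2.79, 0.001, 1.507]
wrist_force: [0.9, -0.2, -1.6]
width: 0.011
finger_force: 30.0
```

Run:
```python
import cv2, numpy as np
from bench import optics
t=cv2.cvtColor(optics.snapshot("top"),cv2.COLOR_RGB2BGR); s=cv2.cvtColor(optics.snapshot("scene"),cv2.COLOR_RGB2BGR)
def c(im,x,y,w,h,W,H): return cv2.resize(im[y:y+h,x:x+w],(W,H),interpolation=cv2.INTER_CUBIC)
cv2.imwrite("pics/z4.png",np.hstack([c(s,190,150,80,120,400,600),c(t,210,150,80,120,400,600)]))
```

```text
(no output)
```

View pics/z4.png

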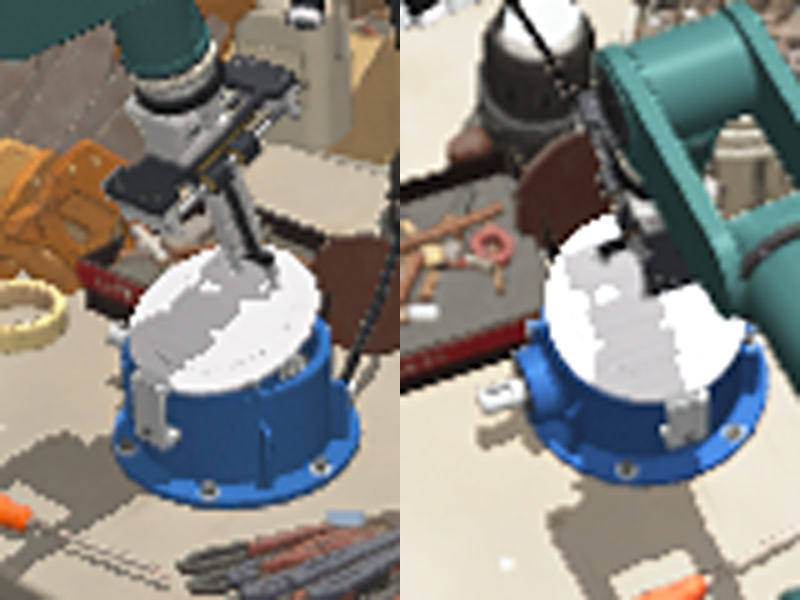

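{"api": "send_rows", "payload": {"rows": [[4,-0.3,1.2,0,0,0],[4,-0.3,1.3,0,0,0],[5,-0.3,1.7,0,0,0],[5,-0.3,1.8,0,0,0],[5,-0.3,1.8,0,0,0],[5,-0.3,1.8,0,0,0],[0,0,0,0,0,0]]}}

```text
time: 4.92
tool_pos: [0.6422, 0.038, 0.2009]
ee_rot: [2.79, 0.002, 1.506]
wrist_force: [-1.2, 0.6, -2.4]
width: 0.011
finger_force: 30.1
```

{"api": "send_rows", "payload": {"rows": [[0,0,15,0,0,0],[-2,0,25,0,0,0],[-5,0,25,0,0,0],[-10,5,20,0,0.044,0],[-15,15,5,0.003,0.044,0],[-15,25,0,0.003,0.044,0],[-17,27,-5,0.003,0.044,0],[-17,28,-10,0.003,0.044,0]]}}

```text
time: 5.58
tool_pos: [0.5602, 0.1389, 0.2781]
ee_rot: [3.008, 0.003, 1.506]
wrist_force: [0.8, 0.5, -2.4]
width: 0.011
finger_force: 30.1
```

{"api": "send_rows", "payload": {"rows": [[-17,29,-15,0.003,0.044,0],[-17,29,-20,0.003,0.044,0],[-14,29,-20,0.003,0.044,0],[-9,20,-25,0,0,0],[-1,7,-30,0,0,0],[0,0,-25,0,0,0],[0,0,0,0,0,0]]}}

```text
time: 6.17
tool_pos: [0.4982, 0.2516, 0.1339]
ee_rot: [-3.13, 0.008, 1.51]
wrist_force: [-0.7, -1.1, -4.6]
width: 0.0105
finger_force: 30.2
```

{"api": "send_rows", "payload": {"rows": [[1,0,-20,0,-0.012,0],[1,0,-25,0,0,0],[0,0,-18,0,0,0],[0,0,-8,0,0,0],[0,0,0,0,0,0]]}}

```text
time: 6.58
tool_pos: [0.5032, 0.2515, 0.0686]
ee_rot: [3.134, 0.003, 1.507]
wrist_force: [-0.2, -0.1, -3.5]
width: 0.011
finger_force: 30.2
```

{"api": "send_rows", "payload": {"rows": [[0,0,-4,0,0,0],[0,0,-3,0,0,0],[0,0,-2,0,0,0],[0,0,0,0,0,0]]}}

```text
time: 6.92
tool_pos: [0.5042, 0.2523, 0.0613]
ee_rot: [3.13, 0.002, 1.508]
wrist_force: [-0.3, 0.7, -3.4]
width: 0.0107
finger_force: 30.2
```

{"api": "send_rows", "payload": {"rows": [[0,0,-1.5,0,0,0],[0,0,-1.5,0,0,0],[0,0,0,0,0,0]]}}

```text
time: 7.17
tool_pos: [0.5039, 0.2522, 0.0577]
ee_rot: [3.131, 0.002, 1.508]
wrist_force: [0.9, -0.4, -2.3]
width: 0.0106
finger_force: 30.1
```

{"api": "send_rows", "payload": {"rows": [[0,0,-1.5,0,0.003,0],[0,0,-1,0,0.003,0],[0,0,0,0,0,0]]}}

```text
time: 7.42
tool_pos: [0.5041, 0.2522, 0.0552]
ee_rot: [3.137, 0.002, 1.508]
wrist_force: [0.2, 0.7, -1.6]
width: 0.0111
finger_force: 30.0
```

{"api": "send_rows", "payload": {"rows": [[0,0,-1,0,0,0],[0,0,-1,0,0,0],[0,0,0,0,0,0]]}}

```text
time: 7.67
tool_pos: [0.5043, 0.2523, 0.0542]
ee_rot: [3.136, 0.002, 1.508]
wrist_force: [0.4, -0.3, 3.6]
width: 0.0107
finger_force: 30.0
```

{"api": "send_rows", "payload": {"rows": [[0,0,0,0,0,0],[0,0,0,0,0,0],[0,0,0,0,0,0],[0,0,10,0,0,0],[0,0,25,0,0,0],[0,0,35,0,0,0],[0,-10,38,0,0,0],[0,-20,36,0,0,0]], "grip": 40}}

```text
time: 8.33
tool_pos: [0.5032, 0.2233, 0.1991]
ee_rot: [3.138, 0.002, 1.511]
wrist_force: [1.0, 0.5, 0.2]
width: 0.0399
finger_force: 0.0
```

{"api": "send_rows", "payload": {"rows": [[-12,-20,25,0,0,-0.12],[-12,-28,20,0,0,-0.12],[-12,-32,15,0,0,-0.12],[-12,-34,15,0,0,-0.12],[-12,-34,15,0,0,-0.12],[-12,-34,15,0,0,-0.12],[-8,-34,15,0,0,-0.12],[-8,-34,15,0,0,-0.12]], "grip": 50}}

```text
time: 9.0
tool_pos: [0.4146, -0.029, 0.3338]
ee_rot: [3.136, 0.001, 0.543]
wrist_force: [1.7, -1.0, 0.1]
width: 0.0503
finger_force: 0.0
```

{"api": "send_rows", "payload": {"rows": [[-4,-34,10,0,0,-0.12],[-4,-34,10,0,0,-0.12],[-4,-34,0,0,0,-0.12],[-2,-34,0,0,0,-0.12],[0,-30,0,0,0,-0.12],[0,-15,0,0,0,-0.12],[0,0,0,0,0,-0.12],[0,0,0,0,0,-0.12]]}}

```text
time: 9.67
tool_pos: [0.4013, -0.2099, 0.3523]
ee_rot: [3.138, 0.003, -0.421]
wrist_force: [0.5, 0.4, 0.3]
width: 0.0503
finger_force: 0.0
```

Run:
```python
import cv2, numpy as np
from bench import optics
t=cv2.cvtColor(optics.snapshot("top"),cv2.COLOR_RGB2BGR); s=cv2.cvtColor(optics.snapshot("scene"),cv2.COLOR_RGB2BGR)
np.save("t3.npy",t);np.save("s3.npy",s); t2=np.load("t2.npy");s2=np.load("s2.npy")
def c(im,x,y,w,h,W,H): return cv2.resize(im[y:y+h,x:x+w],(W,H),interpolation=cv2.INTER_CUBIC)
cv2.imwrite("pics/z5.png",np.vstack([np.hstack([c(t,230,180,64,48,400,300),c(t,170,170,128,96,400,300)]),np.hstack([c(s2,295,220,40,60,200,300),c(s,295,220,40,60,200,300),c(t2,325,160,40,60,200,300),c(t,325,160,40,60,200,300)])]))
```

```text
(no output)
```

View pics/z5.png

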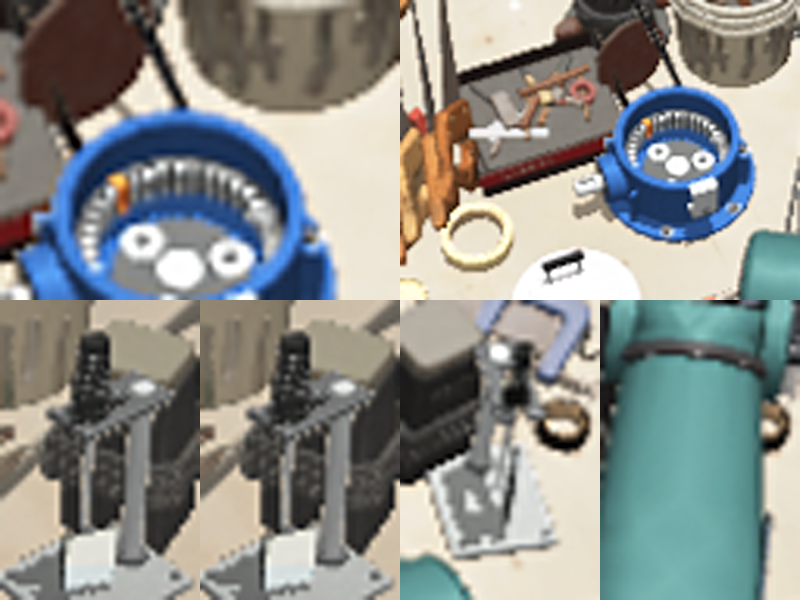

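Panel 1 shows the orange tooth at about (121,193). Panel 2 shows the cover lying flat with its handle up at (563,268). The mirror grip is at (91,375) in the scene crop and (518,375) in the top crop, and the glass quad is at (66–115, 528–590).

```bash
cat > m.py <<'E'
from h import *
t=np.load("t3.npy"); hsv=cv2.cvtColor(t,cv2.COLOR_BGR2HSV)
k=(hsv[...,0]>5)&(hsv[...,0]<20)&(hsv[...,1]>150)&(hsv[...,2]>120); k[:,:240]=0;k[:,258:]=0;k[:200]=0;k[220:]=0
v,u=np.nonzero(k); print("orange",len(u),u.mean(),v.mean(),u.min(),u.max(),v.min(),v.max())
G=[.5873,.0395,-.0654]
# blue rim ellipse check: fit gearbox x,y from camera: radius of orange point
for z in(47,55,62): print(z,local(G,back("top",(u.mean(),v.mean()),z/1000)), np.hypot(*local(G,back("top",(u.mean(),v.mean()),z/1000))[0,:2]))
f=lambda p:(proj("top",world(G,[61*np.cos(p[0]),61*np.sin(p[0]),p[1]]))-[u.mean(),v.mean()]).ravel()
r=least_squares(f,[.5,47]); print("phi,z",r.x,"deg",np.degrees(r.x[0]),r.fun)
# mirror
S=lambda x,y:(295+x/5-.4,220+(y-300)/5-.4); T=lambda x,y:(325+(x-400)/5-.4,160+(y-300)/5-.4)
obs=[("scene",[-21*0,0,208],S(91,376)),("top",[0,0,208],T(518,375)),
("scene",[21,14,70],S(66,541)),("scene",[-21,14,70],S(115,529)),("scene",[-21,14,20],S(113,579)),("scene",[21,14,20],S(66,590))]
p,res=fit([.545,-.366,2.5],obs); print("mirror",p); print(res)
p2,res2=fit([.545,-.366,-.27],[("scene",[52,0,10],S(132,560)),("scene",[52,0,170],S(144,385)),("top",[52,0,170],T(497,353))]+[("scene",[0,0,208],S(91,376)),("top",[0,0,208],T(518,375))]); print("stand",p2); print(res2)
E
python3 m.py
```

```text
orange 7 249.0 210.57142857142858 248 250 209 213
47 [[64.0852 22.0803 47.    ]] 67.7824112660787
55 [[58.5508 23.9242 55.    ]] 63.250033610253816
62 [[53.7083 25.5375 62.    ]] 59.47052683579683
phi,z [ 0.42  59.124] deg 24.065561053804704 [0. 0.]
mirror [ 0.5403 -0.3673  2.6109]
[[-0.0166 -0.6932]
 [ 0.1282 -0.8961]
 [ 0.0624  0.201 ]
 [ 0.1402 -0.2234]
 [-0.1769  0.1326]
 [-0.5037  0.8007]]
stand [ 0.5415 -0.3677 -0.3033]
[[-0.5103 -0.1055]
 [-0.4087  1.1543]
 [ 0.3445 -0.017 ]
 [ 0.2461 -0.8037]
 [ 0.0684 -1.1126]]
```

```bash
cat > ov.py <<'E'
from h import *
t3,s2,t2=np.load("t3.npy"),np.load("s2.npy"),np.load("t2.npy")
def crop(im,n,x,y,w,h,k,lines):
    o=cv2.resize(im[y:y+h,x:x+w],(w*k,h*k),interpolation=cv2.INTER_CUBIC)
    for X,col in lines: cv2.polylines(o,[np.round((proj(n,X)-[x,y]+.5)*k).astype(int).reshape(-1,1,2)],False,col,1)
    return o
G=[.5873,.0395,-.0654]; th=np.linspace(0,6.2832,120)
circ=lambda r,z:world(G,np.c_[r*np.cos(th),r*np.sin(th),0*th+z])
L=[(circ(76,100),(0,255,0)),(circ(88,100),(0,255,255)),(circ(61,62),(255,0,255)),(circ(112,10),(0,255,255))]
for ph in(.32,.42): L.append((world(G,[[61*np.cos(ph),61*np.sin(ph),z] for z in(32,62)]),(0,0,255)))
a=crop(t3,"top",232,180,60,60,8,L)
P=[.541,-.3675,2.61]; Q=[.541,-.3675,-.30]
box=lambda y,hx,z0,z1:world(P,[[hx,y,z0],[-hx,y,z0],[-hx,y,z1],[hx,y,z1],[hx,y,z0]])
ls=[(box(14,21,20,70),(0,0,255)),(box(8,11,175,237),(0,255,0)),(box(-8,11,175,237),(0,255,0)),(world(Q,[[-60,-50,10],[60,-50,10],[60,50,10],[-60,50,10],[-60,-50,10]]),(255,0,255)),(world(Q,[[52,0,10],[52,0,170],[0,0,170]]),(0,255,255))]
b=crop(s2,"scene",290,220,53,40,6,ls); b2=crop(s2,"scene",290,245,53,40,6,ls)
c=crop(t2,"top",322,165,53,40,6,ls)
r=np.vstack([crop(s2,"scene",294,220,53,64,6,ls)[:300],crop(t2,"top",322,163,53,50,6,ls)])[:600]
a=cv2.copyMakeBorder(a,0,r.shape[0]-a.shape[0],0,0,cv2.BORDER_CONSTANT)
cv2.imwrite("pics/ov1.png",np.hstack([a,r]))
E
python3 ov.py
```

```text
(no output)
```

View pics/ov1.png

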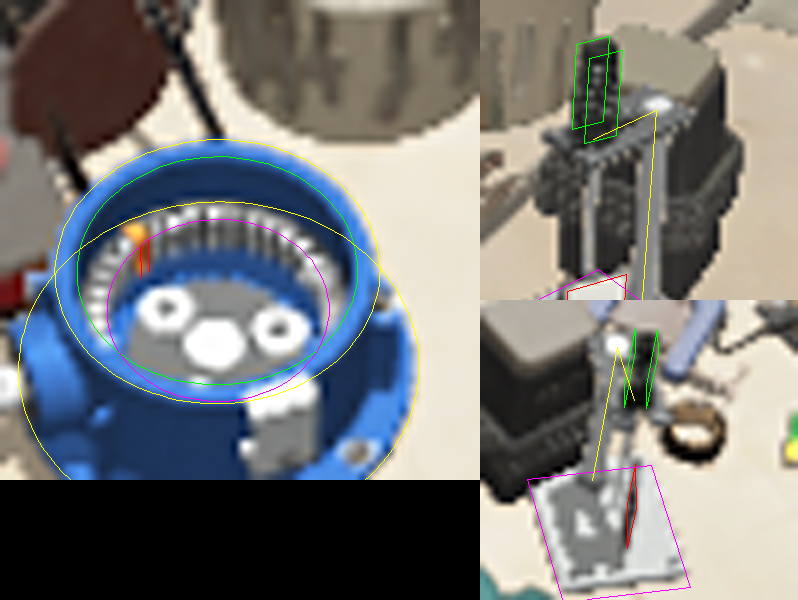

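The rim and flange overlays match to about 1 px. The tooth's painted top is at (135,232), with its face below it at x≈140. The stand and mirror models line up in both views. Next is the tooth angle, measured numerically.

Run:
```python
from h import *
t=np.load("t3.npy").astype(float); G=[.5873,.0395,-.0654]
w=np.clip(t[...,2]-t[...,0]-30,0,None)
for v in range(206,217):
    x=np.arange(244,256); ww=w[v,244:256]; print(v,ww.astype(int),(ww*x).sum()/max(ww.sum(),1))
for ph in(.25,.35,.42,.5):
    print(ph,[proj("top",world(G,[r*np.cos(ph),r*np.sin(ph),z]))[0].round(2) for r,z in((70,62),(61,62),(61,47),(61,35))])
```

```text
206 [0 0 0 0 0 0 0 0 0 0 0 0] 0.0
207 [0 0 0 0 0 0 0 0 0 0 0 0] 0.0
208 [  0   0   0  59 132 119  15   0   0   0   0   0] 248.27692307692308
209 [  0   0   0   0 118 149  65   0   0   0   0   0] 248.84036144578315
210 [  0   0   0   0   0 125  46   0   0   0   0   0] 249.26900584795322
211 [ 0  0  0  0  0 96 41  0  0  0  0  0] 249.2992700729927
212 [  0   0   0   0  11 113  30   0   0   0   0   0] 249.12337662337663
213 [  0   0   0   0   0 109   0   0   0   0   0   0] 249.0
214 [0 0 0 0 0 0 0 0 0 0 0 0] 0.0
215 [0 0 0 0 0 0 0 0 0 0 0 0] 0.0
216 [0 0 0 0 0 0 0 0 0 0 0 0] 0.0
0.25 [array([249.62, 207.64]), array([250.78, 208.96]), array([250.85, 210.95]), array([250.91, 212.52])]
0.35 [array([248.38, 208.44]), array([249.69, 209.66]), array([249.77, 211.64]), array([249.84, 213.2 ])]
0.42 [array([247.57, 209.05]), array([248.98, 210.19]), array([249.07, 212.17]), array([249.14, 213.74])]
0.5 [array([246.7, 209.8]), array([248.23, 210.85]), array([248.32, 212.83]), array([248.39, 214.39])]
```

{"api": "send_rows", "payload": {"rows": [[18,-20,0,0,0,-0.02],[20,-22,0,0,0,-0.02],[20,-22,0,0,0,-0.02],[20,-24,0,0,0,-0.02],[20,-24,0,0,0,-0.02],[20,-24,-5,0,0,-0.01],[22,-22,-10,0,0,0],[0,0,-10,0,0,0]]}}

```text
time: 10.43
tool_pos: [0.5447, -0.3703, 0.3215]
ee_rot: [3.138, 0.007, -0.52]
wrist_force: [0.2, 0.4, -2.0]
width: 0.0503
finger_force: 0.0
```

{"api": "send_rows", "payload": {"rows": [[0,0,-10,0,0,0],[0,0,0,0,0,0]]}}

```text
time: 10.6
tool_pos: [0.5418, -0.3665, 0.3133]
ee_rot: [3.138, 0.009, -0.519]
wrist_force: [-0.2, 0.3, -0.7]
width: 0.0504
finger_force: 0.0
```

{"api": "send_rows", "payload": {"rows": [[0,-1,-20,0,0,0],[0,0,-25,0,0,0],[0,0,-25,0,0,0],[0,0,-18,0,0,0],[0,0,-9,0,0,0],[0,0,0,0,0,0]]}}

```text
time: 11.1
tool_pos: [0.541, -0.3667, 0.2184]
ee_rot: [3.138, 0.006, -0.52]
wrist_force: [0.6, -1.0, -0.1]
width: 0.05
finger_force: 0.0
```

```bash
cat > v.py <<'E'
from h import *
import sys
t=cv2.cvtColor(optics.snapshot("top"),cv2.COLOR_RGB2BGR); s=cv2.cvtColor(optics.snapshot("scene"),cv2.COLOR_RGB2BGR)
np.save("t4.npy",t);np.save("s4.npy",s)
def c(im,x,y,w,h,W,H): return cv2.resize(im[y:y+h,x:x+w],(W,H),interpolation=cv2.INTER_CUBIC)
cv2.imwrite("pics/z6.png",np.hstack([c(s,290,200,60,90,400,600),c(t,320,140,60,90,400,600)]))
o=sensors.get_obs(); print(o["tool_pos"],o["ee_rot"],o["joint_positions"])
E
python3 v.py
```

```text
[ 0.5421 -0.3678  0.2218] [ 3.137   0.0005 -0.5209] [-0.6802  0.3241  1.0667 -0.0047  1.7506  1.4107]
```

View pics/z6.png

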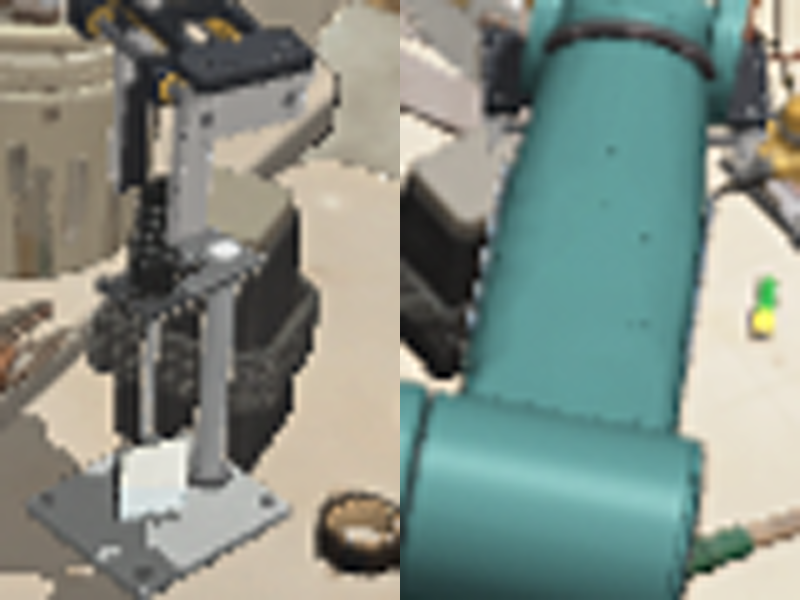

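The fingers straddle the grip in the scene crop: fingers at x≈125 and 190, grip at 150.

{"api": "send_rows", "payload": {"rows": [[0,0,-5,0,0,0],[0,0,0,0,0,0],[0,0,0,0,0,0]], "grip": 24}}

```text
time: 11.45
tool_pos: [0.542, -0.368, 0.2162]
ee_rot: [3.137, 0.001, -0.522]
wrist_force: [0.4, -0.4, 0.6]
width: 0.0336
finger_force: 0.0
```

{"api": "send_rows", "payload": {"rows": [[0,0,0,0,0,0],[0,0,0,0,0,0],[0,0,0,0,0,0]], "grip": 10}}

```text
time: 11.7
tool_pos: [0.5419, -0.3679, 0.2155]
ee_rot: [3.137, 0.002, -0.522]
wrist_force: [-0.1, 0.8, 0.1]
width: 0.0158
finger_force: 30.0
```

{"api": "send_rows", "payload": {"rows": [[0,0,4,0,0,0],[0,0,5,0,0,0],[0,0,4,0,0,0],[0,0,0,0,0,0]]}}

```text
time: 12.03
tool_pos: [0.5422, -0.3682, 0.2297]
ee_rot: [3.137, 0.0, -0.522]
wrist_force: [0.2, 0.2, -1.0]
width: 0.0158
finger_force: 30.0
```

{"api": "send_rows", "payload": {"rows": [[-6,1.8,0,0,0,0],[-8,2.4,0,0,0,0],[-8,2.4,0,0,0,0],[0,0,0,0,0,0]]}}

```text
time: 12.37
tool_pos: [0.5181, -0.3608, 0.2284]
ee_rot: [3.137, 0.003, -0.523]
wrist_force: [-0.4, 0.1, -1.0]
width: 0.0157
finger_force: 30.0
```

{"api": "send_rows", "payload": {"rows": [[-8,2.4,0,0,0,0],[-12,3.6,0,0,0,0],[-14,4.2,0,0,0,0],[-14,4.2,0,0,0,0],[-10,3,0,0,0,0],[0,0,0,0,0,0]]}}

```text
time: 12.87
tool_pos: [0.46, -0.3433, 0.2288]
ee_rot: [3.137, 0.003, -0.523]
wrist_force: [0.4, 0.2, -0.4]
width: 0.0162
finger_force: 30.0
```

```bash
sed -i 's/z6.png/z7.png/; s/s,290,200/s,270,200/; s/t,320,140/t,325,150/; s/t4/t5/; s/s4/s5/' v.py; python3 v.py
```

```text
[ 0.4616 -0.3438  0.2284] [ 3.1373  0.0016 -0.5224] [-0.7359  0.1425  1.2722 -0.0046  1.7275  1.3565]
```

View pics/z7.png

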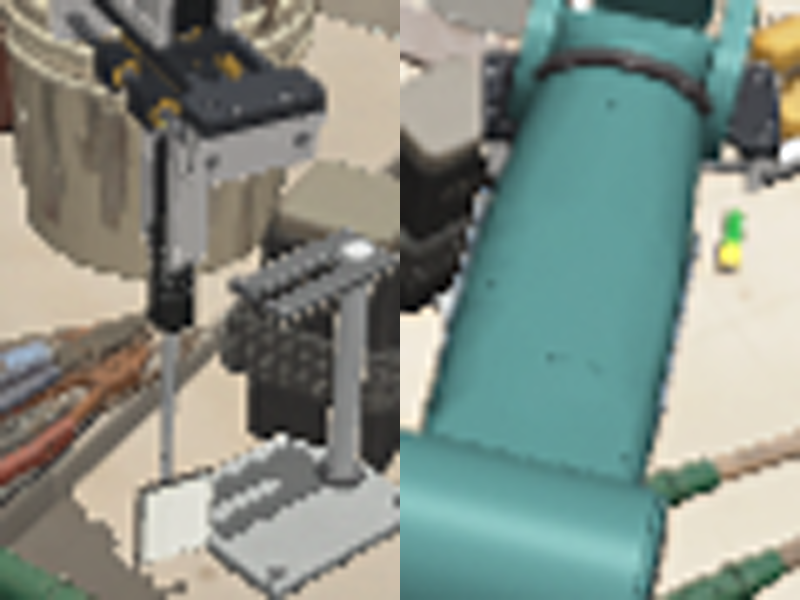

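The mirror hangs free of the fork. Its glass corners are at about (142,490), (212,470), (212,545) and (145,570), and the stand hasn't moved. I'll check the in-hand offset and plan the final pose.

```bash
cat > plan.py <<'E'
from h import *
o=sensors.get_obs(); R=Ro.from_euler("xyz",o["ee_rot"]).as_matrix(); p=np.array(o["tool_pos"])
D=170.5 # TCP above mirror origin
Bm=np.array([[-1,0,0],[0,1,0],[0,0,-1.]]).T  # mirror axes in tool
Rm=R@Bm
org=p-Rm[:,2]*D/1000
if __name__=="__main__" and o["time"]<14:
    S=lambda x,y:np.array((270+x/6.667-.4,200+y/6.667-.4))
    for L,q in(((21,14,25),(142,490)),((-21,14,25),(212,470)),((-21,14,-25),(212,545)),((21,14,-25),(145,570))):
        print(L,proj("scene",org+Rm@np.array(L)/1000)[0]-S(*q))
G=[.5873,.0395,-.0654]; ph=.39
def target(ph,G=G):
    T,C=np.array([61*np.cos(ph),61*np.sin(ph),47]),np.array([218,102,302.])
    W=lambda l:world(G,l)[0]
    gc=W([0,0,62]); sp=W(T+.156*(C-T)); n=sp-gc; n/=np.linalg.norm(n)
    z=np.array([0,0,1])-n*n[2]; z/=np.linalg.norm(z); x=np.cross(n,z)
    Rt=np.c_[x,n,z]; return gc,sp,Rt
gc,sp,Rt=target(ph)
orgT=gc-.014*Rt[:,1]; tcpT=orgT+Rt[:,2]*D/1000; RtT=Rt@Bm.T
print("target tcp",tcpT,"rpy",Ro.from_matrix(RtT).as_euler("xyz"),"now",p,o["ee_rot"])
print("d mm",(tcpT-p)*1000,"rotvec",Ro.from_matrix(RtT@R.T).as_rotvec(),"origin now",org)
face=org+Rm[:,1]*.014; d=Rm.T@(sp-face)*1000
print("face err mm (gearbox axes)",local(G,face)[0]-[0,0,62],"sight offset in mirror x,z",d[[0,2]],"tilt err",np.degrees(np.arccos(Rm[:,1]@Rt[:,1])))
E
python3 plan.py
```

```text
(21, 14, 25) [0.2572 0.9608]
(-21, 14, 25) [0.0604 0.9478]
(-21, 14, -25) [-0.4059  0.33  ]
(21, 14, -25) [-0.4956 -0.3599]
target tcp [0.5316 0.0195 0.2225] rpy [2.8701 0.     1.9155] now [ 0.4616 -0.3438  0.2284] [ 3.1373  0.0016 -0.5224]
d mm [ 69.9764 363.3037  -5.9456] rotvec [-0.2645 -0.2239  2.42  ] origin now [ 0.461  -0.3443  0.0579]
face err mm (gearbox axes) [-107.1327 -403.8117   -3.9943] sight offset in mirror x,z [24.507  30.7888] tilt err 137.16848703225142
```

{"api": "send_rows", "payload": {"rows": [[0,0,15,0,0,0],[0,0,30,0,0,0],[0,0,35,0,0,0],[0,5,30,0,0,0.05],[3,16,14,0,0,0.12],[3,17,0,0,0,0.12],[3,17,0,0,0,0.12],[3,17,0,0,0,0.12]]}}

```text
time: 13.63
tool_pos: [0.4747, -0.2714, 0.3525]
ee_rot: [3.137, 0.001, 0.014]
wrist_force: [0.1, -0.5, -1.0]
width: 0.0157
finger_force: 30.0
```

{"api": "send_rows", "payload": {"rows": [[3,17,0,0,0,0.12],[3,17,0,0,0,0.12],[3,17,0,0,0,0.12],[3,17,0,0,0,0.12],[3,17,0,0,0,0.12],[3,17,0,0,0,0.12],[3,17,0,0,0,0.12],[3,17,0,0,0,0.12]]}}

```text
time: 14.3
tool_pos: [0.4985, -0.1349, 0.352]
ee_rot: [3.137, 0.002, 0.974]
wrist_force: [0.7, -0.1, -0.5]
width: 0.0156
finger_force: 30.0
```

{"api": "send_rows", "payload": {"rows": [[3,17,0,0,0,0.12],[3,17,0,0,0,0.12],[3,17,0,0,0,0.12],[3,17,0,0,0,0.12],[3,17,0,0,0,0.12],[3,17,0,0,0,0.12],[3,17,0,0,0,0.1],[0,0,0,0,0,0]]}}

```text
time: 14.97
tool_pos: [0.5196, -0.0141, 0.3519]
ee_rot: [3.137, 0.001, 1.794]
wrist_force: [0.5, -0.4, -0.4]
width: 0.0154
finger_force: 30.0
```

```bash
python3 plan.py
```

```text
target tcp [0.5316 0.0195 0.2225] rpy [2.8701 0.     1.9155] now [ 0.5196 -0.0141  0.3519] [3.1367 0.0011 1.7944]
d mm [  11.9371   33.5856 -129.4076] rotvec [ 0.0759 -0.2558  0.1205] origin now [ 0.5205 -0.0141  0.1814]
face err mm (gearbox axes) [-49.7568 -53.8579 119.4759] sight offset in mirror x,z [-48.3008 -95.3764] tilt err 16.744684911661174
```

{"api": "send_rows", "payload": {"rows": [[3,8.4,0,0.019,-0.064,0.03],[3,8.4,0,0.019,-0.064,0.03],[3,8.4,0,0.019,-0.064,0.03],[3,8.4,0,0.019,-0.064,0.03],[0,0,0,0,0,0],[0,0,0,0,0,0]]}}

```text
time: 15.47
tool_pos: [0.5303, 0.016, 0.3523]
ee_rot: [2.872, -0.0, 1.906]
wrist_force: [-0.1, 0.3, -0.9]
width: 0.0154
finger_force: 30.0
```

```bash
python3 plan.py
```

```text
target tcp [0.5316 0.0195 0.2225] rpy [2.8701 0.     1.9155] now [0.5303 0.016  0.3523] [ 2.8716 -0.      1.9058]
d mm [   1.3014    3.4632 -129.7841] rotvec [ 0.0005 -0.0014  0.0097] origin now [0.5732 0.031  0.188 ]
face err mm (gearbox axes) [ -1.0695  -4.1622 129.6949] sight offset in mirror x,z [  -4.28   -125.5503] tilt err 0.5439269773033892
```

{"api": "send_rows", "payload": {"rows": [[1,2,-15,0,0,0.005],[0,1.5,-20,0,0,0.005],[0,0,-20,0,0,0],[0,0,-20,0,0,0],[0,0,-15,0,0,0],[0,0,-10,0,0,0],[0,0,0,0,0,0],[0,0,0,0,0,0]]}}

```text
time: 16.13
tool_pos: [0.5321, 0.02, 0.2519]
ee_rot: [2.872, -0.001, 1.918]
wrist_force: [-0.9, 0.2, -0.9]
width: 0.0156
finger_force: 30.0
```

{"api": "send_rows", "payload": {"rows": [[0,0,-10,0,0,0],[0,0,-10,0,0,0],[0,0,-7,0,0,0],[0,0,0,0,0,0],[0,0,0,0,0,0]]}}

```text
time: 16.55
tool_pos: [0.5314, 0.0203, 0.2243]
ee_rot: [2.872, -0.001, 1.918]
wrist_force: [-0.3, 0.0, -1.2]
width: 0.0159
finger_force: 30.0
```

```bash
python3 plan.py
python3 - <<'E'
from h import *
# measure mirror/scene afterwards: gearbox rim check and glass in pictures
t=cv2.cvtColor(optics.snapshot("top"),cv2.COLOR_RGB2BGR); s=cv2.cvtColor(optics.snapshot("scene"),cv2.COLOR_RGB2BGR); np.save("t6.npy",t); np.save("s6.npy",s)
E
python3 plan.py | tail -1
```

```text
target tcp [0.5316 0.0195 0.2225] rpy [2.8701 0.     1.9155] now [0.5314 0.0203 0.2243] [ 2.8717 -0.0011  1.9182]
d mm [ 0.1914 -0.8102 -1.807 ] rotvec [-0.0005 -0.0019 -0.0027] origin now [0.5741 0.036  0.06  ]
face err mm (gearbox axes) [-0.6141  1.0052  1.7131] sight offset in mirror x,z [ 1.3837 -1.5449] tilt err 0.1614502037993039
face err mm (gearbox axes) [0.2762 1.0018 3.0438] sight offset in mirror x,z [ 1.0585 -2.7833] tilt err 0.1567723256180491
```

{"api": "send_rows", "payload": {"rows": [[0,-0.8,-2,0,0,0],[0,0,0,0,0,0],[0,0,0,0,0,0],[0,0,0,0,0,0]]}}

```text
time: 16.98
tool_pos: [0.5319, 0.0194, 0.2233]
ee_rot: [2.87, -0.0, 1.918]
wrist_force: [-0.1, 0.0, -0.8]
width: 0.0158
finger_force: 30.0
```

```bash
cat > avg.py <<'E'
from h import *
import io,contextlib
with contextlib.redirect_stdout(io.StringIO()):
    import plan
P=[];E=[]
for i in range(8):
    optics.snapshot("top"); o=sensors.get_obs(); P.append(o["tool_pos"]);E.append(o["ee_rot"])
P=np.array(P);E=np.array(E);print(P.std(0)*1000,E.std(0)); p=P.mean(0); R=Ro.from_euler("xyz",E.mean(0)).as_matrix()
Rm=R@plan.Bm; face=p-Rm[:,2]*plan.D/1000+.014*Rm[:,1]
for ph in(.34,.39,.43):
    gc,sp,Rt=plan.target(ph); d=Rm.T@(sp-face)*1000
    print(ph,"face err",local(plan.G,face)[0]-[0,0,62],"offset x,z",d[[0,2]])
print(o["wrist_force"],o["time"],abs(o["qvel"]).max())
E
python3 avg.py
```

```text
[0.0247 0.0146 0.0704] [0.0001 0.0001 0.    ]
0.34 face err [0.1116 0.1853 0.6823] offset x,z [ 2.9412 -0.5516]
0.39 face err [0.1116 0.1853 0.6823] offset x,z [ 0.3702 -0.5856]
0.43 face err [0.1116 0.1853 0.6823] offset x,z [-1.689 -0.588]
[ 0.4437 -0.7638 -0.6055] 17.3833 0.0033200115253251925
```

```bash
python3 -c "
from bench import ticket
print(ticket.close_job())"
```

```text
the job is handed in; nothing more can be done
None
```

I handed the job in at about 17 s: the cover lies flat beside the gearbox with its handle up, and the gripper holds the mirror still at the gear centre, angled so the orange tooth should appear within about 3 mm of mid-glass. That is calculated from the arm's pose and the measured tooth position; I couldn't see the inspection camera's own view.

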